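# Push a batten home against the mitre saw's fence and length stop

## Robot

A 6-joint arm with a two-finger parallel gripper is mounted at the origin on the work surface. World frame = base frame: x ahead of the robot, y to its left, z up, the work surface at z = 0. Lengths are in m, angles in degrees, forces in N, time in s.
With the tool pointing down it reaches from about 0.4 to 0.825 m from the base axis. Payload 7 kg.
Tool frame: the origin (TCP) lies on the centre line of the jaws, within the pads' length; the fingertips stand 8 mm ahead of it and the grasp point (between the pads) lies 11 mm behind it; z points along the fingers, y is the line along which they close (so a half turn about z gives the same grasp; the last joint's range is limited). The gripper opens to 88 mm and grips with 3 to 60 N. Pads are 19 mm wide; open, the fingers measure 130 mm over their backs; the gripper's body (78 mm by 193 mm) begins 47 mm behind the grasp point.
Start: joints at [92.195, 20.546, 0.682, 0, -70.136, -16.507], TCP at [0.167, 0.654, 0.235] pointing down, gripper open.
Joint ranges: [-176.03, 176.03], [-82.01, 121.73], [-58.28, 71.71], [-173.87, 95.51], [-174.79, -0.11], [-173.66, 173.66]. Speed limits (degrees/s): [136.94, 136.94, 172.46, 180, 180, 180].

## Interface

Orientations are given as [roll, pitch, yaw] about the fixed x, y, z axes, in that order (R = Rz(yaw) Ry(pitch) Rx(roll)).
In Python, from plant import ctrl, vision gives the robot as it stands. The module is installed in compiled form; this text tells all that it offers.
- The arm moves only by the tool move_arm, never from a script. Its argument "moves" is one flat list of numbers, 7 for each row, row after row: the finger opening in cm, from 0 to 8.76, then the shift along the tool's x, y, z in cm, then the turn, a rotation vector about the tool's x, y, z in rad. A call has 1 to 8 rows; each row shifts and turns the commanded pose from where the row before left it, along the tool's axes as they then stand; what a row does not reach is not made up. A row lasts 1/10 s, in which the tool goes at most 50 mm and 8.59 degrees, less where a joint would pass 70% of its speed; a pose out of reach is approached as far as the arm can. A call with a gripper value outside its range is refused whole. The fingers move at their own pace and stop on an object; the grip force is fixed at half the most. Time passes only in rows, so rows that do not move let the fingers close. It gives the time, the measured TCP pose, the force, the opening and the grip force at its end, in the units of the state.
- ctrl.get_obs(): the state, without advancing time (a new reading comes with each control period).
- vision.snapshot(name): name is "side" or "top"; returns (picture, depth): 480x640x3 uint8, red, green, blue; 480x640 float32, m along the optical axis (not along the pixel's ray), 0 where there is no reading.
- vision.camera_model(name): a dict with "vertical_fov" (degrees; the focal length in pixels is half the picture's height over the tangent of half this angle, whatever the lens; pixels are square), "cx", "cy" (the principal point, pixels), "cam_to_world" (4x4, takes a point from camera to world coordinates). Camera axes: x right, y down, z forward; pixel columns grow to the right and rows downward; lengths in m; the calibration is good to about 2 mm. A picture is of the moment at which its call begins. camera_model takes no time and is no camera call.
- ctrl.close_job(): hands the job in; it is judged then, once.
The state is a dict: "clock": time; "joint_pos": joint angles; "qvel": joint speeds; "tau": joint torques, N m; "tool_pos": TCP position; "orientation": TCP orientation; "force": force on the tool from outside, world axes, zero at the start; "moment": the same for the moment, N m; "opening": finger opening in m; "gripper_force": force on a finger pad.
Only numpy, scipy, OpenCV 4.12 (cv2) and the standard library are available. Lean on these libraries where they do the work, as an engineer would, in place of code of your own. Each camera call takes 0.05 s, during which the arm holds its last target. There are 200 camera calls.

## Task

Set up the pine batten for its next cut: push it back until it lies flat against the mitre saw's fence along its whole length, and slide it along the fence, under the raised blade, until its end butts against the red length stop. Only push it, don't grip it or pick it up; keep off the saw's head, leave the other things where they are, and come away leaving the batten tight to both fence and stop.

Things in the scene. Friction and masses are not known exactly. Their poses are not given: they have to be found in the camera images.
- saw: mitre saw with two extension wings, bolted down. Origin at bench level (z = 0) on the plane of the fence's face; +x points through the fence away from the robot, +y along the fence towards the stop, z up. In this frame the flat aluminium bed's surface is at z = 75 mm and spans x -150 to 0 mm, y -470 to +600 mm; the fence's face is the plane x = 0.
- fence_wing (a point): point on the top front edge of the fence on the right-hand wing, saw frame (0, -150, 110) mm, axes as the saw's. The aluminium and grey fence, 14 to 16 mm thick, stands 35 mm above the bed on the wings and 50 mm on the saw (saw frame y 70 to 450 mm), with a gap at saw frame y 220 to 280 mm, where the blade passes.
- kerf (a point): point of the red kerf plate on the cutting plane, at the fence's face, on the bed: saw frame (0, 250, 75) mm, axes as the saw's. The mitre arm and its handle stick out below bed level from here towards the robot, 312 mm long and 90 mm wide.
- saw_head: saw's head, locked up, immovable: blade, green guard, motor, handle. Origin on the cutting plane below the fence's face, at bench level, axes as the saw's. It fills about x -80 to +240 mm, y -50 to +140 mm, z 145 to 495 mm of this frame; the lowest point of blade and clear guard is about 94 mm above the bed, so the batten passes beneath.
- stop: red length stop clamped over the fence, beyond the blade to the robot's left (+y), immovable: 28 mm along the fence, 46 mm out from it, 63 mm up from the bed. Origin on its flat contact face (which looks along -y, towards the batten), at the fence's face, at bed level; axes as the saw's.
- batten: the loose pine batten, 44 mm wide (x), 380 mm long (y), 18 mm thick (z), about 0.15 kg, lying flat on the bed in front of the fence to the right of the blade. Origin at the centre of its underside; its y axis runs lengthwise with +y at the end that meets the stop, its x axis towards the fence.
- batten_mid (a point): the batten's centre, half-way up (9 mm above the bed when it lies flat); axes as the batten's
- batten_lead (a point): centre of the batten's leading end face (+y end, the one that meets the stop), 9 mm above its underside
- batten_tail (a point): centre of the batten's trailing end face (-y end, the robot's right), 9 mm above its underside
- offcut_mid (a point): centre of a short pine offcut, 44 x 70 x 18 mm, lying on the saw table near its front edge; leave it
- tape_mid (a point): centre of a yellow tape measure, 62 x 40 x 66 mm, standing on the right-hand wing beyond the batten's trailing end; leave it
- mug_mid (a point): centre, half-way up, of a white mug, 80 mm across plus its handle, 90 mm tall, on the bench in front of the saw; leave it
- elbow_mid (a point): centre of a copper pipe elbow with 62 mm legs, 26 mm thick, on the bench in front of the saw; leave it
- tub_mid (a point): centre, half-way up, of a white tub with a blue cap, 76 mm across, 75 mm tall, on the bench in front of the saw; leave it

How it is judged:
By the outcome, as a careful person would: the job done as asked, in the order asked, and still so for the second after the job is handed in, with the robot touching nothing.
It also fails if it takes over 51 s, if anything falls off the work surface, if the arm or the gripper's body presses on something with over 40 N, if the wrist force passes 120 N, or if a joint passes its speed limit or range.

## Working session

There is one attempt and no reset: what is moved stays moved. The work goes in short steps, Python scripts to look and compute and a tool call to move; the robot and the scene stay as the last step left them, time stands still between calls to the robot, and variables do not carry over. Pictures are saved under pics/ and viewed, at most 10 in all, crops included, and the job is handed in when it is done.

Besides the shell and the picture viewer there is one more tool, called as name(argument=value, ...), one argument or row to a line, values as JSON. move_arm: Moves the arm, as the interface text tells. Its arguments: {"type":"object","properties":{"moves":{"type":"array"}},"required":["moves"]}

```bash
mkdir -p pics
cat > h.py <<'E'
import numpy as np, cv2
from plant import ctrl, vision
def snap(n,f):
    p,d=vision.snapshot(n); cv2.imwrite('pics/'+f+'.png',p[:,:,::-1]); np.savez('pics/'+f,p=p,d=d); return p,d
def cloud(n,d):
    m=vision.camera_model(n); f=240/np.tan(np.radians(m['vertical_fov']/2))
    v,u=np.mgrid[:480,:640]; P=np.stack([(u-m['cx'])/f*d,(v-m['cy'])/f*d,d,np.ones_like(d)],-1)
    return (P@np.array(m['cam_to_world']).T)[...,:3]
E
python3 - <<'E'
from h import *
for n in('top','side'):
    p,d=snap(n,n+'0'); print(vision.camera_model(n))
print(ctrl.get_obs())
E
```

```text
{'vertical_fov': 42.91749495169133, 'cx': 334.85491845976003, 'cy': 247.3370155540973, 'cam_to_world': array([[-5.06361823e-04, -9.86369262e-01,  1.64546108e-01,
         2.24883460e-01],
       [-9.99981624e-01, -4.94599728e-04, -6.04213918e-03,
        -1.02385283e-02],
       [ 6.04116483e-03, -1.64546144e-01, -9.86350886e-01,
         1.65685730e+00],
       [ 0.00000000e+00,  0.00000000e+00,  0.00000000e+00,
         1.00000000e+00]])}
{'vertical_fov': 56.79462940624387, 'cx': 320.26177103648234, 'cy': 241.1219852802054, 'cam_to_world': array([[ 0.90888387, -0.29417718,  0.29561782,  0.1238867 ],
       [-0.41697827, -0.65407782,  0.63111911, -0.76594219],
       [ 0.00769622, -0.69688019, -0.71714627,  0.95166135],
       [ 0.        ,  0.        ,  0.        ,  1.        ]])}
{'clock': 0.1, 'joint_pos': array([ 9.21945939e+01,  2.05860823e+01,  6.40169037e-01, -1.81845411e-02,
       -7.01376278e+01, -1.65082901e+01]), 'qvel': array([-0.00107723, -0.15218785,  0.00027356, -0.00689149, -0.00400518,
       -0.10571981]), 'tau': array([-1.18311578e-03, -5.84163415e+01,  2.93753314e+01,  7.01555327e+00,
        1.01800580e-02, -5.05971423e-05]), 'tool_pos': array([0.16678215, 0.65362791, 0.23373778]), 'orientation': array([ 1.79915044e+02, -7.34967606e-03, -1.43198816e+01]), 'force': array([ 0.44987269, -0.21192435, -0.08016707]), 'moment': array([-0.022029  , -0.03672516,  0.00022691]), 'gripper_force': 0.0, 'opening': 0.08769706084394226}
```

View pics/top0.png

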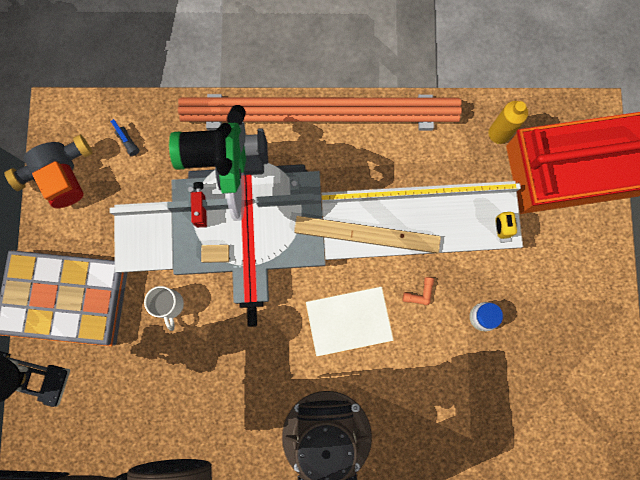

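View pics/side0.png

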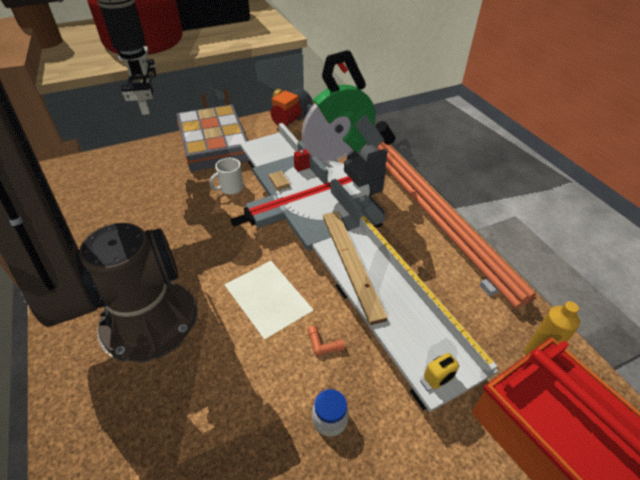

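The top view shows the batten from about (296,226) to (440,242), the stop at (197,207), the fence from (112,210) to (520,187), the offcut at (215,253), and the tape measure at (506,225). Next I'll measure these.

```bash
cat > m.py <<'E'
from h import *
def batten(p,C,u0=285,u1=450,show=True):
    hsv=cv2.cvtColor(p,cv2.COLOR_RGB2HSV)
    m=cv2.inRange(hsv,(8,60,90),(28,255,255)); m[:,:u0]=0;m[:,u1:]=0;m[:200]=0;m[256:]=0
    m[(C[...,2]<.08)|(C[...,2]>.104)]=0
    m=cv2.morphologyEx(m,cv2.MORPH_OPEN,np.ones((3,3)))
    c=max(cv2.findContours(m,0,1)[0],key=cv2.contourArea)
    return c
def topray(uv,z):
    m=vision.camera_model('top');f=240/np.tan(np.radians(m['vertical_fov']/2));T=np.array(m['cam_to_world'])
    uv=np.asarray(uv,float).reshape(-1,2)
    r=np.c_[(uv-[m['cx'],m['cy']])/f,np.ones(len(uv))]@T[:3,:3].T
    return (T[:3,3]+r*((z-T[2,3])/r[:,2])[:,None])[:,:2]
E
python3 - <<'E'
from m import *
z=np.load('pics/top0.npz');p,d=z['p'],z['d'];C=cloud('top',d)
c=batten(p,C);w=topray(c,.093);r=cv2.minAreaRect((w*1000).astype(np.float32));print('batten',r,cv2.boxPoints(r).round(1).tolist())
# bed height
for u,v in[(400,205),(350,215),(140,245),(470,225),(215,253),(370,236)]:print((u,v),C[v,u].round(4))
# wing fence columns: height profile
for u in (130,150,340,380,420,460,500):
    print(u,[(v,round(C[v,u,0]*1000),round(C[v,u,2]*1000)) for v in range(180,218,2)])
hsv=cv2.cvtColor(p,cv2.COLOR_RGB2HSV)
m=cv2.inRange(hsv,(0,150,80),(6,255,255))|cv2.inRange(hsv,(174,150,80),(180,255,255));m[:,:180]=0;m[:,215:]=0;m[:180]=0;m[235:]=0
P=C[m>0];print('stop',np.percentile(P,[1,5,50,95,99],axis=0).round(4))
m=cv2.inRange(hsv,(20,180,150),(32,255,255));m[:,:490]=0;m[:,522:]=0;m[:205]=0;m[245:]=0
P=C[m>0];print('tape',np.percentile(P,[2,50,98],axis=0).round(4))
P=C[245:262,200:230].reshape(-1,3);P=P[(P[:,2]>.087)];print('offcut',P.min(0),P.max(0))
E
```

```text
batten ((520.5237426757812, -102.83332824707031), (379.4510803222656, 45.90260696411133), 81.77204895019531) [[470.70001220703125, -287.29998779296875], [516.0999755859375, -293.8999938964844], [570.4000244140625, 81.69999694824219], [525.0, 88.19999694824219]]
(400, 205) [ 0.6033 -0.1934  0.0737]
(350, 215) [ 0.5765 -0.0602  0.0716]
(140, 245) [0.4945 0.4907 0.0766]
(470, 225) [ 0.549  -0.3778  0.0742]
(215, 253) [0.4702 0.2899 0.0963]
(370, 236) [ 0.5166 -0.1117  0.0883]
130 [(180, 689, 9), (182, 686, 0), (184, 682, -7), (186, 674, 2), (188, 670, -3), (190, 664, -2), (192, 656, 5), (194, 652, 0), (196, 647, -4), (198, 640, -1), (200, 636, -4), (202, 628, 2), (204, 604, 78), (206, 601, 71), (208, 586, 109), (210, 581, 109), (212, 577, 102), (214, 576, 85), (216, 572, 78)]
150 [(180, 691, 3), (182, 687, -4), (184, 681, -1), (186, 675, -1), (188, 668, 4), (190, 660, 11), (192, 659, -4), (194, 655, -11), (196, 645, 4), (198, 641, -2), (200, 634, 1), (202, 629, -2), (204, 605, 76), (206, 590, 115), (208, 585, 114), (210, 581, 108), (212, 579, 92), (214, 579, 72), (216, 573, 73)]
340 [(1
[... 1140 characters left out ...]
06, 600, 75), (208, 593, 81), (210, 592, 65), (212, 584, 74), (214, 578, 78), (216, 573, 77)]
500 [(180, 695, -8), (182, 665, 79), (184, 662, 70), (186, 646, 111), (188, 639, 116), (190, 637, 102), (192, 637, 80), (194, 633, 77), (196, 627, 78), (198, 623, 71), (200, 618, 70), (202, 611, 79), (204, 605, 77), (206, 600, 78), (208, 595, 75), (210, 591, 71), (212, 585, 73), (214, 565, 138), (216, 560, 135)]
stop [[0.5408 0.3184 0.0881]
 [0.5426 0.3201 0.1025]
 [0.5794 0.3319 0.1361]
 [0.6189 0.3461 0.1431]
 [0.6228 0.3483 0.1455]]
tape [[ 0.5127 -0.4795  0.0996]
 [ 0.5348 -0.4552  0.1334]
 [ 0.5705 -0.4415  0.142 ]]
offcut [ 0.22488346 -0.01023853  0.08707642] [0.49273054 0.32793596 1.6568573 ]
```

```bash
cat > f.py <<'E'
from m import *
z=np.load('pics/top0.npz');p,d=z['p'],z['d'];C=cloud('top',d)
S=np.zeros((480,640),bool);S[180:218,118:165]=1;S[180:212,325:515]=1
S&=(C[...,2]>.1)&(C[...,2]<.12)
P=C[S];x,y=P[:,0],P[:,1];k=np.polyfit(y,x,1);
r=x-np.polyval(k,y);k2=np.polyfit(y[abs(r)<.012],x[abs(r)<.012],1);r=x-np.polyval(k2,y)
print('fence yaw',np.degrees(np.arctan(-k2[0])),k2,np.percentile(r,[2,10,50,90,98]))
E
python3 f.py
```

```text
fence yaw 3.5665225153941558 [-0.06232808  0.61497932] [-0.00718683 -0.00592738 -0.000155    0.00651927  0.0080896 ]
```

move_arm(
  moves=[8.7,0,0,0,0,0,-0.1,8.7,0,0,0,0,0,-0.1,8.7,0,0,0,0,0,-0.11],
)

```text
clock: 0.4
tool_pos: [0.1668, 0.6537, 0.234]
orientation: [179.9, 0.0, 3.7]
force: [-0.7, -0.7, 0.4]
opening: 0.0872
gripper_force: 0.0
```

move_arm(
  moves=[8.7,2,4.5,0,0,0,0,8.7,2,4.5,0,0,0,0,8.7,2,4.5,0,0,0,0,8.7,2,4.5,0,0,0,0,8.7,2,4.5,0,0,0,0,8.7,2,4.5,0,0,0,0,8.7,2,4.5,0,0,0,0,8.7,2,4.5,0,0,0,0],
)

```text
clock: 1.2
tool_pos: [0.3485, 0.3023, 0.2345]
orientation: [-180.0, 0.0, 3.5]
force: [1.7, 0.2, 0.5]
opening: 0.0871
gripper_force: 0.0
```

move_arm(
  moves=[8.7,2,4.5,0,0,0,0,8.7,1,4.5,0,0,0,0,8.7,1,4.5,0,0,0,0,8.7,0.5,4.5,0,0,0,0,8.7,0.5,4.5,0,0,0,0,8.7,0.5,4.5,0,0,0,0,8.7,0.5,4.5,0,0,0,0,8.7,0,4.5,0,0,0,0],
)

```text
clock: 2.0
tool_pos: [0.4298, -0.0533, 0.2346]
orientation: [-180.0, -0.0, 3.5]
force: [0.5, 0.7, 0.6]
opening: 0.0871
gripper_force: 0.0
```

move_arm(
  moves=[8.7,0,4.5,0,0,0,0,8.7,0,4.5,0,0,0,0,8.7,0,0,4,0,0,0,8.7,0,0,4,0,0,0,8.7,0,0,4,0,0,0,8.7,0,0,2.4,0,0,0],
)

```text
clock: 2.6
tool_pos: [0.4332, -0.1416, 0.0878]
orientation: [-180.0, 0.2, 3.4]
force: [0.3, -0.2, 0.2]
opening: 0.0872
gripper_force: 0.0
```

```bash
python3 -c "
from h import *
a=snap('side','s1')[0];print(ctrl.get_obs()['tool_pos'])
cv2.imwrite('pics/s1c.png',cv2.resize(a[150:420,220:520,::-1],None,fx=2,fy=2))"
```

```text
[ 0.43164404 -0.14147414  0.08518256]
```

View pics/s1c.png

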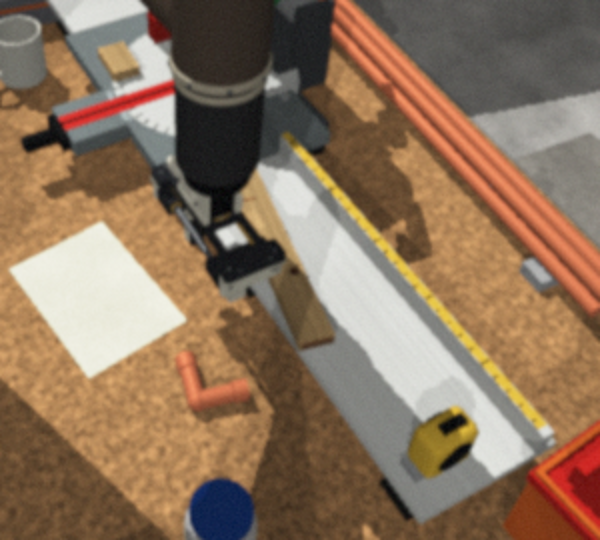

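The open fingers stand in front of the batten, clear of the elbow and the mug. I'll lift slightly, then push back.

move_arm(
  moves=[8.7,0,0,-0.4,0,0,0,8.7,1.2,0,0,0,0,0,8.7,1.2,0,0,0,0,0,8.7,1.2,0,0,0,0,0,8.7,1.2,0,0,0,0,0,8.7,1.2,0,0,0,0,0,8.7,1.2,0,0,0,0,0,8.7,1.2,0,0,0,0,0],
)

```text
clock: 3.45
tool_pos: [0.52, -0.1362, 0.0944]
orientation: [180.0, 0.0, 3.4]
force: [-1.1, -0.6, -0.0]
opening: 0.0868
gripper_force: 0.7
```

```bash
python3 -c "
from h import *
a=snap('side','s2')[0];print(ctrl.get_obs()['tool_pos'],ctrl.get_obs()['force'])
cv2.imwrite('pics/s2c.png',cv2.resize(a[150:420,220:520,::-1],None,fx=2,fy=2))"
```

```text
[ 0.52213791 -0.13608766  0.09452808] [ 3.57273762 -0.25444855  1.33905783]
```

View pics/s2c.png

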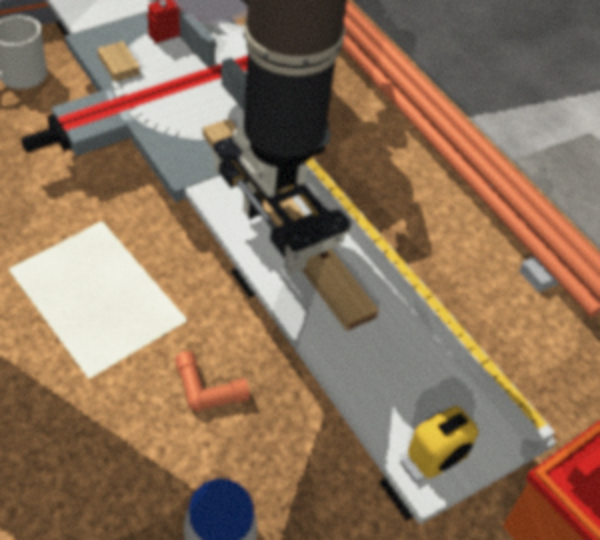

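The batten is now about parallel to the fence, with both fingers on it. I'll push on to the fence, a little lower and slower.

move_arm(
  moves=[8.7,0.5,0,0.3,0,0,0,8.7,0.8,0,0,0,0,0,8.7,0.8,0,0,0,0,0,8.7,0.6,0,0,0,0,0,8.7,0.4,0,0,0,0,0,8.7,0.3,0,0,0,0,0,8.7,0.2,0,0,0,0,0,8.7,0,0,0,0,0,0],
)

```text
clock: 4.3
tool_pos: [0.5554, -0.134, 0.0917]
orientation: [180.0, -0.0, 3.5]
force: [-0.4, -0.3, 0.2]
opening: 0.0871
gripper_force: 0.0
```

move_arm(
  moves=[8.7,0.2,0,0,0,0,0,8.7,0.2,0,0,0,0,0,8.7,0.2,0,0,0,0,0,8.7,0,0,0,0,0,0],
)

```text
clock: 4.7
tool_pos: [0.5613, -0.1337, 0.0916]
orientation: [180.0, -0.0, 3.5]
force: [-0.7, -0.6, -0.2]
opening: 0.0869
gripper_force: 0.3
```

move_arm(
  moves=[8.7,0.2,0,0,0,0,0,8.7,0.2,0,0,0,0,0,8.7,0,0,0,0,0,0],
)

```text
clock: 5.0
tool_pos: [0.5618, -0.1338, 0.0912]
orientation: [-180.0, 0.4, 3.4]
force: [-11.5, 0.3, 7.1]
opening: 0.0867
gripper_force: 5.5
```

move_arm(
  moves=[8.7,-1,0,0,0,0,0,8.7,-1,0,-1,0,0,0,0,0,0,-4.5,0,0,0,0,0,4,-3,0,0,0,0,0,5,0,0,0,0,0,0,5,0,0,0,0,0,0,5,0,0,0,0,0,0,2.5,0,0,0,0],
)

```text
clock: 5.8
tool_pos: [0.5577, -0.3528, 0.1775]
orientation: [179.9, -0.1, 3.3]
force: [0.8, 0.8, -0.4]
opening: 0.0447
gripper_force: 0.0
```

```bash
python3 -c "
from h import *
a=snap('top','t2')[0];b=snap('side','s3')[0];print(ctrl.get_obs()['tool_pos'],ctrl.get_obs()['orientation'])
A=cv2.resize(a[170:270,180:530,::-1],(770,220));B=cv2.resize(b[180:400,240:520,::-1],(480,377))
o=np.zeros((600,770,3),np.uint8);o[:220]=A;o[220:597,:480]=B
cv2.imwrite('pics/v3.png',o)"
```

```text
[ 0.55747947 -0.35264506  0.17690268] [ 1.79952853e+02 -4.52554364e-02  3.24152191e+00]
```

View pics/v3.png

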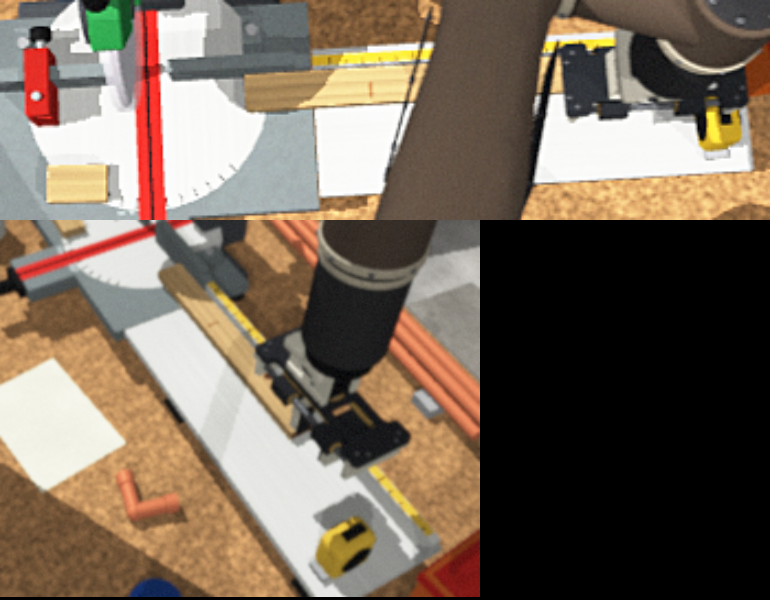

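Batten lies along the fence; lead end near top px (291,212), tail bottom corner near side px (412,304). I'll compute both.

Run:
```python
from m import *
R=np.array([[.9981,.0622],[-.0622,.9981]])
p=np.load('pics/top0.npz')['p'];z=np.load('pics/t2.npz');p,d=z['p'],z['d'];C=cloud('top',d)
c=batten(p,C,270,365).reshape(-1,2);w=topray(c,.093)@R.T
print('lead sv',np.percentile(w[:,1],[96,100]))
for a in(-.06,-.03,0,.03):
    s=w[abs(w[:,1]-a)<.015]; print(a,s[:,0].min(),s[:,0].max())
m=vision.camera_model('side');f=240/np.tan(np.radians(m['vertical_fov']/2));T=m['cam_to_world']
r=T[:3,:3]@[(412-m['cx'])/f,(302-m['cy'])/f,1];q=T[:3,3]+r*((.084-T[2,3])/r[2]);print('tail',R@q[:2])
t=ctrl.get_obs()['tool_pos'];print('tcp',R@t[:2])
```

```text
lead sv [0.05843981 0.05939029]
-0.06 0.5628457193264131 0.6075512715499073
-0.03 0.5621037197355246 0.607712281683299
0 0.5612016475167418 0.6074320521144337
0.03 0.5629687420208079 0.6077955411994111
tail [ 0.57938488 -0.31561758]
tcp [ 0.53448573 -0.38665025]
```

move_arm(
  moves=[0,2.5,-1.5,0,0,0,0,0,2.5,-1.2,0,0,0,0,0,0,0,3,0,0,0,0,0,0,3,0,0,0,0,0,0,2,0,0,0,0,0,0,0.5,0,0,0,0,0,0,0,0,0,0],
)

```text
clock: 6.6
tool_pos: [0.6061, -0.3189, 0.0918]
orientation: [180.0, 0.0, 3.5]
force: [-0.3, -1.2, 0.9]
opening: 0.0006
gripper_force: 0.0
```

move_arm(
  moves=[0,0,-0.7,0,0,0,0,0,0,-0.7,0,0,0,0,0,0,-0.8,0,0,0,0,0,0,-1,0,0,0,0,0,0,-1,0,0,0,0,0,0,-1,0,0,0,0,0,0,-1,0,0,0,0,0,0,-1,0,0,0,0],
)

```text
clock: 7.4
tool_pos: [0.6019, -0.2465, 0.0916]
orientation: [180.0, -0.0, 3.5]
force: [0.7, -2.6, 1.8]
opening: 0.0002
gripper_force: 1.0
```

```bash
cat > chk.py <<'E'
from m import *
import sys
R=np.array([[.9981,.0622],[-.0622,.9981]])
p,d=snap('top',sys.argv[1]);C=cloud('top',d)
u0,u1=int(sys.argv[2]),int(sys.argv[3])
w=topray(batten(p,C,u0,u1).reshape(-1,2),.093)@R.T
print('sv',w[:,1].min(),w[:,1].max())
for a in np.arange(w[:,1].min()+.02,w[:,1].max()-.015,.03):
    s=w[abs(w[:,1]-a)<.012]
    if len(s): print(a.round(3),s[:,0].min().round(4),s[:,0].max().round(4))
o=ctrl.get_obs();t=o['tool_pos'];print('tcp',R@t[:2],t[2],o['force'])
E
python3 chk.py t3 200 450
```

```text
sv -0.010721066162086084 0.11223011213405579
0.009 0.562 0.6063
0.039 0.5611 0.6078
0.069 0.5615 0.6072
tcp [ 0.58529172 -0.28215132] 0.09145611776504076 [-0.77997833  1.80929649 -1.12489992]
```

move_arm(
  moves=[0,0,-1.2,0,0,0,0,0,0,-1.2,0,0,0,0,0,0,-1.2,0,0,0,0,0,0,-1.2,0,0,0,0,0,0,-1.2,0,0,0,0,0,0,-1.2,0,0,0,0,0,0,-1.2,0,0,0,0,0,0,-1.2,0,0,0,0],
)

```text
clock: 8.25
tool_pos: [0.5959, -0.1505, 0.0914]
orientation: [-180.0, 0.0, 3.5]
force: [0.1, -0.9, -0.5]
opening: 0.0006
gripper_force: 0.4
```

```bash
python3 chk.py t4 254 340; python3 -c "
import cv2;a=cv2.imread('pics/t4.png');b=a[170:270,150:450];cv2.imwrite('pics/t4c.png',cv2.resize(b,(780,260)))"
```

```text
sv 0.09718108124440503 0.15665822904249288
0.117 0.5614 0.6076
tcp [ 0.58556456 -0.1859591 ] 0.09153005613497212 [-0.50612527  1.10209134 -0.3625774 ]
```

View pics/t4c.png

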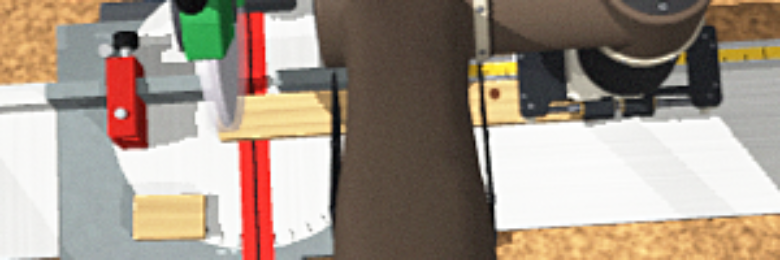

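move_arm(
  moves=[0,0,-1,0,0,0,0,0,0,-1,0,0,0,0,0,0,-1,0,0,0,0,0,0,-1,0,0,0,0,0,0,-1,0,0,0,0,0,0,-0.8,0,0,0,0,0,0,-0.5,0,0,0,0,0,0,0,0,0,0],
)

```text
$.moves: bad value
```

move_arm(
  moves=[0,0,-0.3,0,0,0,0,0,0,-0.3,0,0,0,0,0,0,-0.2,0,0,0,0,0,0,0,0,0,0],
)

```text
$.moves: bad value
```

move_arm(
  moves=[0,0,-1,0,0,0,0,0,0,-1,0,0,0,0,0,0,-1,0,0,0,0,0,0,-1,0,0,0,0,0,0,-1,0,0,0,0,0,0,-0.8,0,0,0,0,0,0,-0.5,0,0,0,0],
)

```text
clock: 9.0
tool_pos: [0.5923, -0.0879, 0.0916]
orientation: [-180.0, -0.0, 3.5]
force: [-0.5, -0.8, -0.3]
opening: 0.0002
gripper_force: 0.5
```

move_arm(
  moves=[0,0,-0.3,0,0,0,0,0,0,-0.3,0,0,0,0,0,0,-0.2,0,0,0,0],
)

```text
clock: 9.3
tool_pos: [0.5919, -0.0807, 0.0916]
orientation: [180.0, -0.0, 3.4]
force: [-0.3, -1.4, 0.9]
opening: 0.0001
gripper_force: 0.6
```

move_arm(
  moves=[0,0,-0.2,0,0,0,0,0,0,-0.2,0,0,0,0,0,0,-0.1,0,0,0,0,0,0,0,0,0,0,0],
)

```text
clock: 9.7
tool_pos: [0.5913, -0.0779, 0.0917]
orientation: [179.9, 0.1, 3.4]
force: [0.8, -12.7, -0.3]
opening: 0.0004
gripper_force: 6.1
```

move_arm(
  moves=[0,0,0.5,0,0,0,0,0,0,1.5,0,0,0,0,0,0,1,-4,0,0,0,0,-1,2,-4,0,0,0,0,-2,4.5,0,0,0,0,0,-2,4.5,0,0,0,0,0,-2,4.5,0,0,0,0,0,-2,4.5,0,0,0,0],
)

```text
clock: 10.5
tool_pos: [0.5147, -0.3128, 0.1719]
orientation: [-180.0, -0.1, 3.5]
force: [0.9, -0.3, 0.3]
opening: 0.0004
gripper_force: 0.0
```

```bash
python3 chk.py t5 205 420; python3 -c "
from h import *
a=cv2.imread('pics/t5.png')[170:270,150:450];b=snap('side','s5')[0][130:280,240:400,::-1]
o=np.zeros((600,780,3),np.uint8);o[:260]=cv2.resize(a,(780,260));o[260:600,:362]=cv2.resize(b,(362,340));cv2.imwrite('pics/v5.png',o)"
```

```text
sv -0.09589006334671506 0.2836113047463301
-0.076 0.562 0.6064
-0.046 0.5616 0.6057
-0.016 0.5609 0.6071
0.014 0.5608 0.6065
0.044 0.5614 0.6073
0.074 0.5612 0.6074
0.104 0.5624 0.6068
0.134 0.5615 0.6079
0.164 0.561 0.6071
0.194 0.5626 0.5868
0.224 0.5618 0.6032
0.254 0.5622 0.6077
tcp [ 0.4911396  -0.34924207] 0.1716605241142841 [ 0.21531226 -3.32196103  0.59795373]
```

View pics/v5.png

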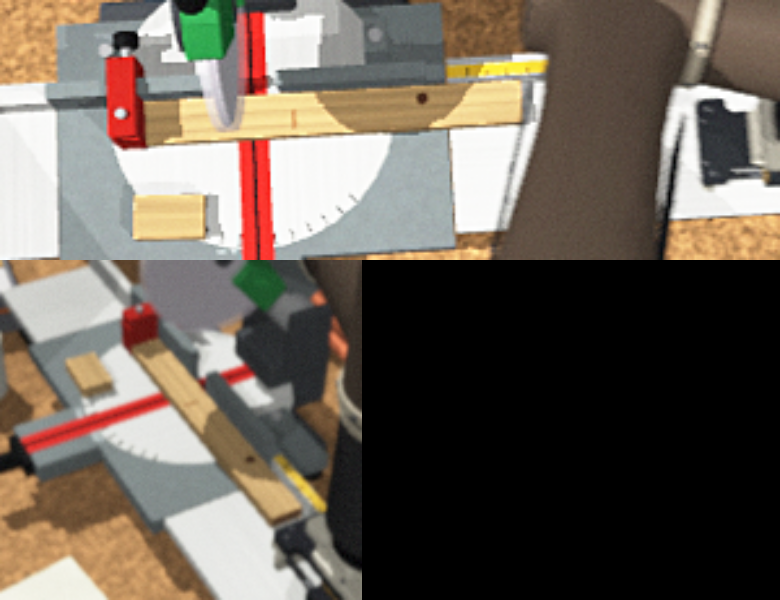

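The batten is straight along the fence (front edge at 0.561–0.562 throughout), and its lead end is at the stop face. I'll press once more against the fence, then tap the tail to seat it.

move_arm(
  moves=[8.7,0.5,-4.7,0,0,0,0,8.7,0.5,-4.7,0,0,0,0,8.7,0.5,-4.7,0,0,0,0,8.7,0.5,-4.7,0,0,0,0,8.7,0.5,-4.7,0,0,0,0,8.7,0.5,-4.7,0,0,0,0,8.7,0,-4.7,0,0,0,0,8.7,0,0,0,0,0,0],
)

```text
clock: 11.4
tool_pos: [0.526, 0.024, 0.1719]
orientation: [-179.9, -0.1, 3.7]
force: [-0.2, -0.1, -0.0]
opening: 0.059
gripper_force: 0.0
```

move_arm(
  moves=[8.7,0,0,3,0,0,0,8.7,0,0,3,0,0,0,8.7,0,0,2,0,0,0,8.7,0,0,0,0,0,0],
)

```text
clock: 11.8
tool_pos: [0.5238, 0.0186, 0.089]
orientation: [179.9, 0.3, 3.4]
force: [-0.9, -0.3, 0.3]
opening: 0.0858
gripper_force: 0.0
```

move_arm(
  moves=[8.7,0.8,0,0,0,0,0,8.7,0.8,0,0,0,0,0,8.7,0.6,0,0,0,0,0,8.7,0.2,0,0,0,0,0,8.7,0.2,0,0,0,0,0,8.7,0.2,0,0,0,0,0,8.7,0.1,0,0,0,0,0,8.7,0,0,0,0,0,0],
)

```text
clock: 12.6
tool_pos: [0.5522, 0.0207, 0.0913]
orientation: [180.0, 0.2, 3.5]
force: [-8.7, 1.3, 5.2]
opening: 0.0868
gripper_force: 4.1
```

move_arm(
  moves=[8.7,-0.5,0,0,0,0,0,8.7,-1.5,0,0,0,0,0,0,0,0,-4,0,0,0,0,0,0,-4,0,0,0,0,0,4.5,0,0,0,0,0,2.6,4.2,0,0,0,0,0,2.6,4,0,0,0,0,0,0,0,0,0,0,0],
)

```text
clock: 13.4
tool_pos: [0.5966, -0.1074, 0.1712]
orientation: [179.9, -0.1, 3.3]
force: [-1.1, 0.9, -1.2]
opening: 0.0447
gripper_force: 0.0
```

move_arm(
  moves=[0,0,0,3,0,0,0,0,0,0,3,0,0,0,0,0,0,1.8,0,0,0,0,0,-0.7,0,0,0,0,0,0,-0.5,0,0,0,0,0,0,0,0,0,0,0],
)

```text
clock: 14.0
tool_pos: [0.5945, -0.0907, 0.0951]
orientation: [180.0, -0.1, 3.5]
force: [1.0, 0.4, 1.1]
opening: 0.0011
gripper_force: 0.0
```

move_arm(
  moves=[0,-0.2,-0.4,0.3,0,0,0,0,0,-0.4,0,0,0,0,0,0,-0.2,0,0,0,0,0,0,-0.2,0,0,0,0,0,0,-0.2,0,0,0,0,0,0,0,0,0,0,0],
)

```text
clock: 14.6
tool_pos: [0.5907, -0.0781, 0.0907]
orientation: [180.0, 0.0, 3.5]
force: [-0.4, -2.0, 1.4]
opening: 0.0006
gripper_force: 1.1
```

move_arm(
  moves=[0,0,-0.15,0,0,0,0,0,0,-0.15,0,0,0,0,0,0,0,0,0,0,0],
)

```text
clock: 14.9
tool_pos: [0.5901, -0.0779, 0.0908]
orientation: [179.8, 0.1, 3.4]
force: [0.6, -17.1, -0.3]
opening: 0.0005
gripper_force: 8.6
```

Seated against the stop at the same place as before. Now I'll retreat.

move_arm(
  moves=[0,0,0.5,0,0,0,0,0,0,1.5,0,0,0,0,0,0,1,-4,0,0,0,0,-1,2,-4,0,0,0,0,-2,4.5,0,0,0,0,0,-2,4.5,0,0,0,0,0,-2,4.5,0,0,0,0,0,-2,4.5,0,0,0,0],
)

```text
clock: 15.7
tool_pos: [0.5137, -0.3117, 0.1709]
orientation: [-180.0, -0.1, 3.5]
force: [0.7, -0.7, 0.0]
opening: 0.0002
gripper_force: 0.0
```

```bash
python3 chk.py t6 205 420
```

```text
sv -0.09571063296010245 0.2836113047463301
-0.076 0.562 0.6064
-0.046 0.5613 0.6072
-0.016 0.5615 0.6073
0.014 0.5622 0.6067
0.044 0.5616 0.6073
0.074 0.5618 0.6075
0.104 0.5624 0.6068
0.134 0.5615 0.6079
0.164 0.5619 0.6071
0.194 0.5626 0.5868
0.224 0.5618 0.6034
0.254 0.5636 0.6077
tcp [ 0.49023917 -0.34811452] 0.17062774652228185 [-0.06432695 -2.8502287   1.31397201]
```

```bash
python3 -c "
from plant import ctrl
print(ctrl.close_job())"
```

```text
the job is handed in; nothing more can be done
None
```

The batten lies flat against the fence with its end butted to the red stop: it looked straight to within about 1–2 mm in the last camera check. The arm has come clear and the job is handed in at about 16 s.

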